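# Rock a stuck vial block out of a dry-block heater

### The job

The aluminium vial block is stuck in the well of the small white block heater, and the well has to be wiped out. First take the glass vial out of the block and stand it, all the way down, in any free hole of the blue rack, leaving the vial already there alone. Then grip the block by its black knob and rock it side to side, towards one spring bar and then the other, until it frees (a straight pull would lift the light heater, which must stay standing where it is), and finish with the gripper still holding the block level and still, just clear above the open well, a couple of centimetres up.

Things in the scene. Friction and masses are not known exactly. Their poses are not given: they have to be found in the camera images.
- heater: White block heater, loose on rubber feet, 1.6 kg, 167x220x62 mm (x -97..+70, y -110..+110). Origin on the bench under the centre of its well; x from its sloping front panel to its back, y to its left, z up. The well is an open pit, 112 (x) x 75 (y) mm, floor 14 mm above the bench, mouth at the flat deck, 62 mm up.
- well_mouth (a point): Centre of the well's mouth, level with the deck, 62 mm above the bench; axes as the heater's.
- bar_left (a point): Middle of the line where the left (+y) spring bar touches the block's long side: heater frame (0, +32, 42) mm. The bar runs along x, presses inward with about 22 N and follows the block 6 mm inward, 4.5 mm outward. Friction holds the block with 11 to 16 N at each bar; both together hold more than the heater weighs.
- bar_right (a point): The same for the right (-y) bar: heater frame (0, -32, 42) mm. Turning the block about the touching line of one bar slips only its other side up (about a line nearer the middle, less gain, but the heater is pressed down); there is room to lean about 0.1 rad either way. The block comes free of both bars once its underside is about 50 mm above the bench.
- block: Aluminium vial block, 108 (x) x 64 (y) x 56 mm high, about 0.55 kg. Origin at the centre of its underside; axes as the heater's. It starts on the well's floor, origin 14 mm above the bench, top 8 mm above the deck. Four bores, 24.5 mm wide, 28 mm deep, at x +-36, y +-15.2 mm.
- knob (a point): Where to grip the block's black knob, on the block's axis 80 mm above its underside. The knob is 28 (x) x 26 (y) mm, 34 mm high, from 8 to 42 mm above the block's top, on a 14 mm round neck. Gripped with the fingers closing along the block's y it can be rocked about the block's x.
- vial_hot: Glass vial with black cap, 22 mm diameter, 51 mm tall, 25 g; origin at the centre of its underside, z up. It starts in the block's bore at x -36, y +15.2 mm, with 23 mm standing out above the block's top. Goes to the rack.
- rack: Blue vial rack, fixed, 46 (x) x 156 (y) x 34 mm high, origin under its centre. Four holes, 26 mm wide, 24 mm deep, in a row at x 0, y -54, -18, +18, +54 mm. A seated vial's underside is 10 mm above the bench, 27 mm stand out. The hole at y -54 is taken, the others are free.
- vial_kept: A second vial like it, standing in the rack's hole at y -54 mm; stays there.

How it is judged (in metres and radians):
On the way, in this order (a step that is already met when the one before it is completed fails the run):
1. the vial from the block stands all the way down in a free hole of the rack, let go, while the block still sits in the heater (z of vial_hot in the frame of rack between 0.006 and 0.015 m and x of vial_hot in the frame of rack between -0.008 and 0.008 m and y of vial_hot in the frame of rack between -0.065 and 0.065 m and contact force between the fingers and vial_hot below 0.1 N and z of block in the frame of heater below 0.019 m), for 0.2 s.
2. the block is rocked (leans at least 2 degrees) while the spring bars still hold it (angle between the z axis of block and the z axis of heater, either way round above 0.035 rad and z of block in the frame of heater below 0.042 m), for 0.05 s.
At the end, for the whole second after the job is handed in: The gripper alone holds the block over the well: underside 4 to 55 mm above the deck, within 30 mm of the well's centre, within 8 degrees of level, still. The heater stands within 30 mm of its place; the vial is fully down in a rack hole, the other vial still in its own (z of block in the frame of well_mouth between 0.004 and 0.055 m and horizontal distance between block and well_mouth below 0.03 m and angle between block's own z axis and vertical below 0.14 rad and linear speed of each of block, heater below 0.02 m/s and contact force between block and the fingers above 2 N and contact force between block and heater below 0.2 N and height (world z) of heater below 0.004 m and angle between heater's own z axis and vertical below 0.03 rad and distance of heater from where it was at the start of the episode below 0.03 m and z of vial_hot in the frame of rack between 0.006 and 0.015 m and horizontal distance between vial_hot and rack below 0.065 m and angle between vial_hot's own z axis and vertical below 0.25 rad and z of vial_kept in the frame of rack below 0.015 m and distance of vial_kept from where it was at the start of the episode below 0.01 m); the arm keeps its last pose, push and grip.
It fails at once if the heater is lifted off the bench (its middle by more than 10 mm, or tipped by more than 6 degrees) (height (world z) of heater above 0.01 m or angle between heater's own z axis and vertical above 0.105 rad).
It fails at once if the heater is dragged more than 40 mm (distance of heater from where it was at the start of the episode above 0.04 m).
It fails at once if the vial from the block is laid or knocked over (angle between vial_hot's own z axis and vertical above 0.8 rad).
It fails at once if the vial that stood in the rack is taken out (distance of vial_kept from where it was at the start of the episode above 0.02 m).
It also fails if it takes over 64 s, if anything falls off the work surface, if the arm or the gripper's body presses on something with over 40 N, if the wrist force passes 120 N, or if a joint passes its speed limit or range.

### The arm

A 6-joint arm with a two-finger parallel gripper is mounted at the origin on a cart in front of the work surface, level with it; the furniture and walls round the work are solid. World frame = base frame: x ahead of the robot, y to its left, z up, the work surface at z = 0. Lengths are in m, angles in degrees, forces in N, time in s.
With the tool pointing down it reaches from about 0.4 to 0.825 m from the base axis. Payload 7 kg.
Tool frame: the origin (TCP) lies on the centre line of the jaws, within the pads' length; the fingertips stand 19 mm ahead of it and the grasp point (between the pads) is the TCP (r.tip_extent is the distance from the TCP to the fingertips, in m); z points along the fingers, y is the line along which they close (so a half turn about z gives the same grasp; the last joint's range is limited). The gripper opens to 88 mm and grips with 3 to 60 N. Pads are 19 mm wide; open, the fingers measure 130 mm over their backs; the gripper's body (78 mm by 193 mm) begins 47 mm behind the grasp point.
Start: joints at [80.105, 20.546, 0.682, 0, -70.136, -16.507], TCP at [0.3, 0.605, 0.246] pointing down, gripper open.
Joint ranges: [-176.03, 176.03], [-82.01, 121.73], [-58.28, 71.71], [-173.87, 95.51], [-174.79, -0.11], [-173.66, 173.66]. Speed limits (degrees/s): [136.94, 136.94, 172.46, 180, 180, 180].

### API

Orientations are given as [roll, pitch, yaw] about the fixed x, y, z axes, in that order (R = Rz(yaw) Ry(pitch) Rx(roll)).
In Python, from plant import r gives the robot as it stands. The module is installed in compiled form; this text tells all that it offers.
- The arm moves only by the tool jog_arm, never from a script. Its argument "deltas" is a list that holds one entry, the list of rows, each a list of 5 numbers: the opening, from -1 (shut) to 1 (fully open), then the shift along the world's x, y, z in cm, then the turn about the world's z in rad. In form: [[[claw, dx, dy, dz, turn], ...]]. A call has 1 to 8 rows; each row shifts and turns the commanded pose from where the row before left it; what a row does not reach is not made up. A row lasts 1/8 s, in which the tool goes at most 62.5 mm and 10.7 degrees, less where a joint would pass 70% of its speed; a pose out of reach is approached as far as the arm can. A call with a gripper value outside its range is refused whole. The fingers move at their own pace and stop on an object; "force" is the grip in N (left out, the last holds). Time passes only in rows, so rows that do not move let the fingers close. It gives the time, the measured TCP pose, the force, the opening and the grip force at its end, in the units of the state.
- r.get_state(): the state, without advancing time (a new reading comes with each control period).
- r.capture(name): name is "scene" or "side" or "wrist"; returns the picture (420x560x3 uint8, blue, green, red); there is no depth.
- r.camera_info(name): a dict with "fx", "fy", "cx", "cy" (pixels), "k1" (the pictures are not rectified: a ray, as slopes to the right and down, at radius r is drawn at 1 + k1 r^2 times it, then the intrinsics apply), "view" (4x4, takes a point from world to camera coordinates). Camera axes: x right, y up, looking along -z (the intrinsics and any distortion apply to the point x, -y, -z); pixel columns grow to the right and rows downward; lengths in m; the calibration is good to about 2 mm. A picture is of the moment at which its call begins: read the wrist's pose just before it. camera_info takes no time and is no camera call; for the wrist camera it gives the pose at the moment of the call.
- r.close_job(): hands the job in; it is judged then, once.
The state is a dict: "time_s": time; "joints": joint angles; "qd": joint speeds; "joint_torque": joint torques, N m; "tcp_pos": TCP position; "eef_rot": TCP orientation; "contact_force": force on the tool from outside, world axes, zero at the start; "moment": the same for the moment, N m; "gripper_width": finger opening in m; "gripper_force": force on a finger pad.
Only numpy, scipy, OpenCV 4.12 (cv2) and the standard library are available. Lean on these libraries where they do the work, as an engineer would, in place of code of your own. Each camera call takes 0.05 s, during which the arm holds its last target. There are 200 camera calls.

## Working session

There is one attempt and no reset: what is moved stays moved. The work goes in short steps, Python scripts to look and compute and a tool call to move; the robot and the scene stay as the last step left them, time stands still between calls to the robot, and variables do not carry over. Pictures are saved under pics/ and viewed, at most 10 in all, crops included, and the job is handed in when it is done.

Besides the shell and the picture viewer there is one more tool, called after "Emit:" as a command line: name --argument value ..., lists and objects as JSON in quotes. jog_arm: Moves the arm, as the interface text tells. Its arguments: {"type":"object","properties":{"deltas":{"type":"array"},"force":{"type":"number"}},"required":["deltas"]}

```bash
mkdir -p pics
cat > h.py <<'E'
import numpy as np, cv2
from plant import r
def ray(info,u,v):
    d=np.array([(u-info['cx'])/info['fx'],(v-info['cy'])/info['fy']]);p=d.copy()
    for _ in range(20): p=d/(1+info['k1']*(p@p))
    V=np.array(info['view']);R=V[:3,:3];c=-R.T@V[:3,3]
    return c,R.T@np.array([p[0],-p[1],-1])
def onz(info,u,v,z):
    c,d=ray(info,u,v);return c+d*(z-c[2])/d[2]
def proj(info,P):
    P=np.atleast_2d(P);V=np.array(info['view']);q=P@V[:3,:3].T+V[:3,3]
    s=np.c_[q[:,0]/-q[:,2],-q[:,1]/-q[:,2]];s=s*(1+info['k1']*(s**2).sum(1,keepdims=True))
    return np.c_[s[:,0]*info['fx']+info['cx'],s[:,1]*info['fy']+info['cy']]
E
python3 - <<'E'
from h import *
s=r.get_state();print(s)
a=[]
for n in("scene","side"):
    print(n,r.camera_info(n));im=r.capture(n);cv2.imwrite(f'pics/{n}0.png',im)
    cv2.imwrite(f'pics/{n}0v.png',cv2.resize(im,(800,600),interpolation=cv2.INTER_CUBIC))
E
```

```text
{'time_s': 0.0, 'joints': array([ 8.01061238e+01,  2.05903975e+01,  6.36018470e-01, -2.02322967e-02,
       -7.01370827e+01, -1.65079026e+01]), 'qd': array([ 0.06690895, -0.01802324, -0.08361845,  0.04627844,  0.04941534,
        0.0329112 ]), 'joint_torque': array([ 1.85792938e-03, -5.82717919e+01,  2.93053794e+01,  6.99704424e+00,
        6.73410657e-03, -1.72020459e-04]), 'tcp_pos': array([0.29995619, 0.60419102, 0.24465108]), 'eef_rot': array([ 1.79906903e+02, -7.75517857e-03, -2.64086620e+01]), 'contact_force': array([-0.26789574, -0.30717062,  0.10684133]), 'moment': array([-0.05502908, -0.01458778,  0.02862538]), 'gripper_force': 0.0, 'gripper_width': 0.08755149218276236}
scene {'fx': 465.9981260421568, 'fy': 465.9981260421568, 'cx': 274.89659609292653, 'cy': 204.37591788084714, 'k1': -0.04603942998087672, 'view': array([[ 0.91043302, -0.41339392,  0.01473733, -0.45655919],
       [ 0.30306121,  0.69084428,  0.65642066, -0.21359013],
       [-0.28154151, -0.59316072,  0.75425111, -0.77611798],
       [ 0.        ,  0.        ,  0.        ,  1.        ]])}
side {'fx': 506.7822202197414, 'fy': 506.7822202197414, 'cx': 274.43142644619564, 'cy': 211.81649973567627, 'k1': -0.05177802688107734, 'view': array([[ 0.99358036, -0.11291092,  0.00701383, -0.50310247],
       [ 0.05167547,  0.50813257,  0.85972725, -0.07852675],
       [-0.10063655, -0.85384566,  0.51070526, -0.8898485 ],
       [ 0.        ,  0.        ,  0.        ,  1.        ]])}
```

View pics/scene0v.png

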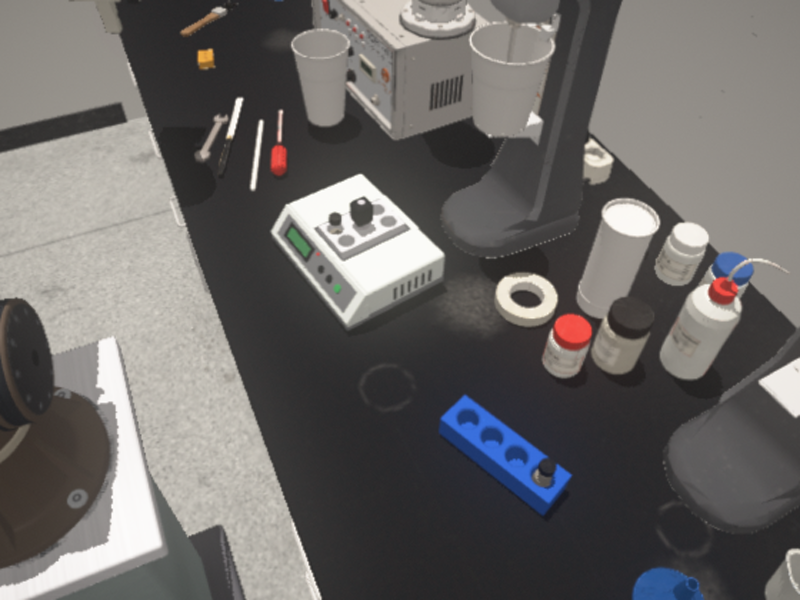

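View pics/side0v.png

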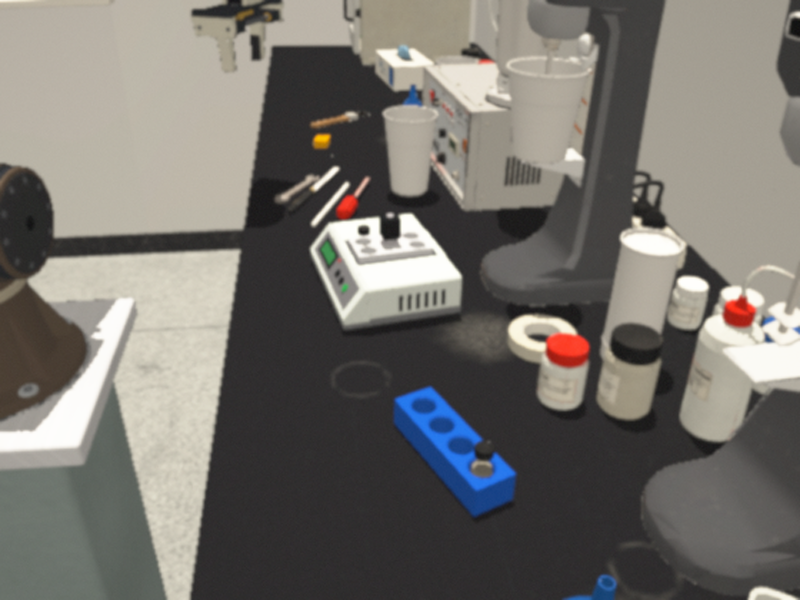

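Scene: heater around (360,250), knob (361,210), hot vial (336,220); the rack runs from (460,400) to (550,505), with the kept vial at (544,472). Side: knob (390,225), rack from (412,395) to (490,510). Next, a zoom on the heater and a rack fit.

```bash
cat > fit.py <<'E'
from h import *
from scipy.optimize import minimize
ims={n:cv2.imread(f'pics/{n}0.png') for n in("scene","side")};inf={n:r.camera_info(n) for n in ims}
def place(p,L):
    c,s=np.cos(p[2]),np.sin(p[2]);L=np.asarray(L,float);return np.c_[p[0]+c*L[:,0]-s*L[:,1],p[1]+s*L[:,0]+c*L[:,1],L[:,2]]
box=np.array([[x,y,z] for x in(-.023,.023) for y in(-.078,.078) for z in(0,.034)])
M={}
for n,im in ims.items():
    h=cv2.cvtColor(im,cv2.COLOR_BGR2HSV);m=((h[...,0]>100)&(h[...,0]<130)&(h[...,1]>150)&(h[...,2]>60)).astype(np.uint8)
    k,l,st,_=cv2.connectedComponentsWithStats(m);i=1+np.argmax(st[1:,4]);
    c=np.argwhere(l==i)[:,::-1].astype(np.int32);M[n]=cv2.fillConvexPoly(np.zeros(m.shape,np.uint8),cv2.convexHull(c),1)
def cost(p):
    t=0
    for n in M:
        q=proj(inf[n],place(p,box));z=np.zeros((420,560),np.uint8)
        cv2.fillConvexPoly(z,cv2.convexHull((q*16).astype(np.float32)).astype(np.int32),1,shift=4);t+=1-(z&M[n]).sum()/(z|M[n]).sum()
    return t
a=onz(inf['scene'],460*.7,400*.7,.034);b=onz(inf['scene'],553*.7,485*.7,.034);print(a,b)
best=None
for th in(0,np.pi/6,-np.pi/6,.9,-.9,1.3):
    S=np.array([[*((a+b)/2)[:2],th]]+[[*((a+b)/2)[:2]+d,th+e] for d,e in(([.02,0],0),([0,.02],0),([0,0],.3))])
    o=minimize(cost,S[0],method='Nelder-Mead',options=dict(initial_simplex=S,xatol=1e-5,fatol=1e-5))
    if best is None or o.fun<best.fun:best=o
print('rack',best.x,np.degrees(best.x[2]),best.fun)
# where is taken hole: kept vial cap top z .061
for n,u,v in(("scene",546,464),("side",484,446)): print(n,'kept cap',onz(inf[n],u*.7,v*.7,.061))
for e in(-.054,.054): print(e,place(best.x,[[0,e,0]]))
for n,u,v,z in(("scene",361,201,.112),("side",390,215,.112),("scene",336,215,.093),("side",364,228,.093)): print(n,z,onz(inf[n],u*.7,v*.7,z))
E
python3 fit.py
python3 - <<'E'
import cv2,numpy as np
a=cv2.imread('pics/scene0.png')[115:235,180:320];b=cv2.imread('pics/side0.png')[140:235,205:330]
f=lambda i:cv2.resize(i,(800,300) if 0 else (int(i.shape[1]*5.6),int(i.shape[0]*5.0)),interpolation=cv2.INTER_CUBIC)
cv2.imwrite('pics/c1.png',cv2.resize(a,(700,600),interpolation=cv2.INTER_CUBIC))
cv2.imwrite('pics/c2.png',cv2.resize(b,(750,570),interpolation=cv2.INTER_CUBIC))
E
```

```text
[ 0.52551311 -0.14485272  0.034     ] [ 0.56851765 -0.28566389  0.034     ]
rack [ 0.54254618 -0.22067568  0.39457834] 22.607673510740845 0.061347502087763406
scene kept cap [ 0.56322595 -0.26992747  0.061     ]
side kept cap [ 0.56243157 -0.27267651  0.061     ]
-0.054 [[ 0.5633048  -0.27052625  0.        ]]
0.054 [[ 0.52178755 -0.17082511  0.        ]]
scene 0.112 [0.52262184 0.15812337 0.112     ]
side 0.112 [0.52022156 0.15445275 0.112     ]
scene 0.093 [0.48672529 0.16488487 0.093     ]
side 0.093 [0.48345202 0.15580145 0.093     ]
```

View pics/c1.png

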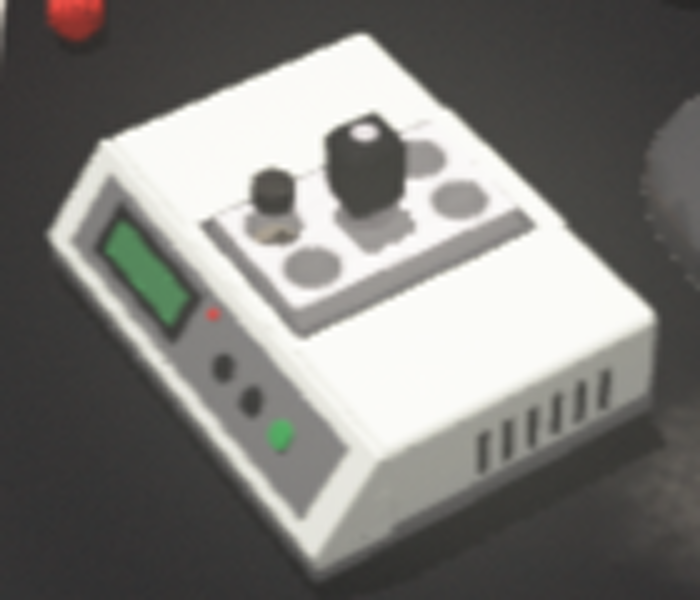

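View pics/c2.png

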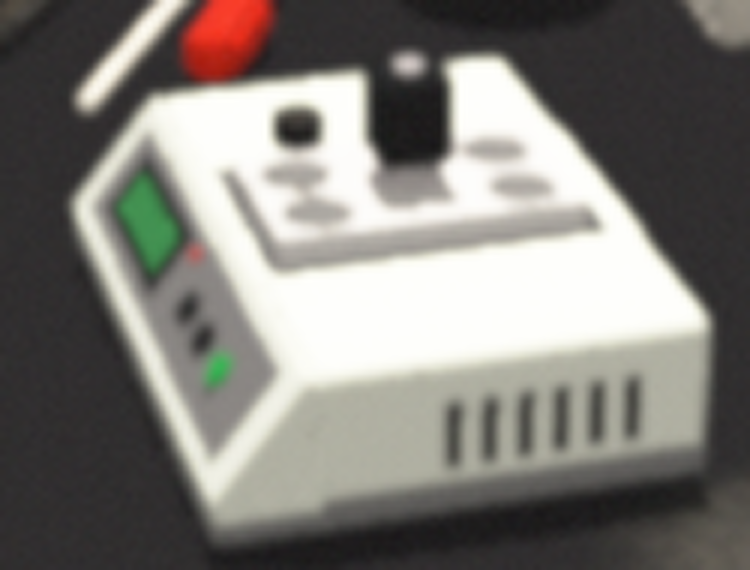

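Both crops are clear. Scene crop: knob-top spot (366,132), cap (272,180), back deck corners (365,33) and (657,312). Side crop: (408,63), (298,116), (497,57), (710,322). The bores show too, so I'll fit the heater pose to all of these points.

```bash
cat > fit2.py <<'E'
from h import *
from scipy.optimize import least_squares
inf={n:r.camera_info(n) for n in("scene","side")}
L=np.array([[0,0,.112],[-.036,.0152,.093],[.07,.11,.062],[.07,-.11,.062],[.036,.0152,.07],[.036,-.0152,.07],[-.036,-.0152,.07]])
A={'scene':np.array([[366,132],[272,180],[365,33],[657,312],[423,160],[460,199],[313,266]])/5+[180,115],
'side':np.array([[408,63],[298,116],[497,57],[710,322],[495,149],[523,187],[318,212]])/6+[205,140]}
def pl(p,L):
    c,s=np.cos(p[2]),np.sin(p[2]);return np.c_[p[0]+c*L[:,0]-s*L[:,1],p[1]+s*L[:,0]+c*L[:,1],L[:,2]]
f=lambda p,ns=("scene","side"):np.concatenate([(proj(inf[n],pl(p,L))-A[n]).ravel() for n in ns])
for ns in(("scene","side"),("scene",),("side",)):
    o=least_squares(f,[.52,.156,.2],loss='soft_l1',args=(ns,));print(ns,o.x,np.degrees(o.x[2]),np.round(o.fun,1).tolist())
    print('vial',pl(o.x,L[1:2]))
E
python3 fit2.py
```

```text
('scene', 'side') [0.52091858 0.15373925 0.17687188] 10.134012382025363 [-0.4, 0.9, -0.6, 0.8, -0.1, -1.0, 0.9, 1.3, -1.0, 0.0, -0.3, 0.4, -0.4, 0.6, 0.4, 0.1, -0.4, -1.1, 1.2, -0.9, 1.3, -0.5, 0.2, -0.5, 0.1, -0.6, 0.2, -0.5]
vial [[0.48280576 0.16236787 0.093     ]]
('scene',) [0.52212073 0.15499248 0.17778949] 10.186587283922144 [-0.1, 0.3, -0.2, 0.3, 0.2, -1.4, 1.2, 0.6, -0.7, -0.5, 0.0, -0.1, -0.0, 0.0]
vial [[0.48400001 0.16358612 0.093     ]]
('side',) [0.51982819 0.15132527 0.18053442] 10.34386041513962 [-0.0, 0.6, -0.9, -0.5, 0.7, -0.5, 1.2, 0.1, -0.2, 0.0, -0.2, -0.1, -0.2, 0.1]
vial [[0.48168403 0.15981424 0.093     ]]
```

Heater at (0.521, 0.1535), yaw 10.1°. Hot vial at (0.483, 0.162). Rack at (0.5425, -0.2207), yaw 22.6°. The sizes and heights agree between the two views. Moving over the hot vial.

Emit:
jog_arm --deltas '[[[0.2,2.3,-5.5,0,0.08],[0.2,2.3,-5.5,0,0.08],[0.2,2.3,-5.5,0,0.08],[0.2,2.3,-5.5,0,0.08],[0.2,2.3,-5.5,0,0.08],[0.2,2.3,-5.5,0,0.08],[0.2,2.3,-5.5,0,0.08],[0.2,2.2,-5.7,0,0.08]]]' --force 15

```text
time_s: 1.1
tcp_pos: [0.4834, 0.1608, 0.2455]
eef_rot: [-180.0, -0.0, 10.4]
contact_force: [2.1, 0.3, -0.4]
gripper_width: 0.0523
gripper_force: 0.0
```

Emit:
jog_arm --deltas '[[[0.2,0,0,0,0],[0.2,0,0,0,0]]]'

```text
time_s: 1.35
tcp_pos: [0.4831, 0.1623, 0.2454]
eef_rot: [-180.0, 0.0, 10.2]
contact_force: [0.2, 0.6, -0.7]
gripper_width: 0.0526
gripper_force: 0.0
```

Run:
```python
from h import *
s=r.get_state();print(s['tcp_pos'],s['eef_rot'],s['gripper_width'],s['joints'])
i=r.camera_info('wrist');im=r.capture('wrist');print(i)
import pickle;pickle.dump(i,open('w1.pkl','wb'));cv2.imwrite('pics/w1.png',im)
```

```text
[0.48311282 0.16228618 0.24537226] [-1.79996015e+02  1.73931632e-02  1.01623065e+01] 0.05257372673898878 [ 4.06661163e+01  4.87648587e+00 -1.98296231e+01 -1.34959712e-02
 -6.53068549e+01  5.95018291e+01]
{'fx': 339.53698402017505, 'fy': 339.53698402017505, 'cx': 280.7336808931037, 'cy': 209.6088999231373, 'k1': -0.07665598490576347, 'view': array([[ 1.76624118e-01, -9.84278359e-01,  1.81972404e-04,
         7.47817756e-02],
       [ 9.37510046e-01,  1.68175447e-01, -3.04617684e-01,
        -4.42599413e-01],
       [ 2.99797991e-01,  5.39734307e-02,  9.52474689e-01,
        -5.45188858e-01],
       [ 0.00000000e+00,  0.00000000e+00,  0.00000000e+00,
         1.00000000e+00]])}
```

View pics/w1.png

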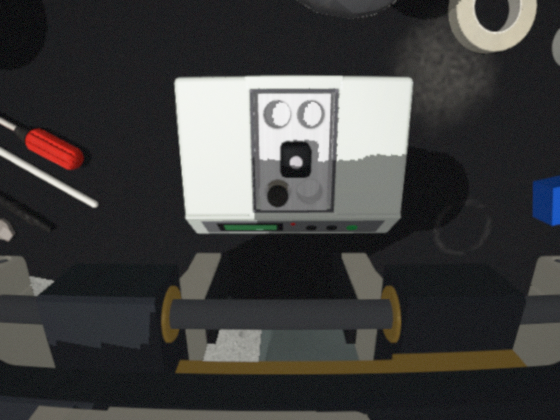

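The wrist view shows the knob-top spot (296,161), the hot vial's cap (277,194), the bores at (278,113) and (311,113), and the back deck corners at (177,79) and (411,78). I'll fit the pose again with these included.

```bash
cat >> fit2.py <<'E'
import pickle
print('---');inf['wrist']=pickle.load(open('w1.pkl','rb'))
im=cv2.imread('pics/w1.png');g=cv2.cvtColor(im,cv2.COLOR_BGR2GRAY)
def dark(c,w,t):
    x,y=c;s=g[y-w:y+w+1,x-w:x+w+1];m=(s<t).astype(np.uint8);k,l,st,ce=cv2.connectedComponentsWithStats(m);i=1+np.argmax(st[1:,4]);return ce[i]+[x-w,y-w],st[i]
print(dark((277,194),14,45))
A['wrist']=np.array([[296,161],[277,192],[178,79.5],[411.5,79],[278,113.5],[311.5,113],[309,191]])
for ns in(("wrist",),("scene","side","wrist")):
    o=least_squares(f,[.52,.156,.2],loss='soft_l1',args=(ns,));print(ns,o.x,np.degrees(o.x[2]),np.round(o.fun,1).tolist())
    print('vial',pl(o.x,L[1:2]))
E
python3 fit2.py | sed '1,/---/d'
```

```text
(array([277.36969697, 195.20909091]), array([  5,   5,  20,  21, 330], dtype=int32))
('wrist',) [0.52193437 0.15720777 0.16897651] 9.68164091206531 [-0.1, 0.2, 0.1, 5.6, -5.1, -5.1, 4.7, -1.8, -0.2, -0.1, 0.2, 0.8, 0.1, 0.4]
vial [[0.48389087 0.16613704 0.093     ]]
('scene', 'side', 'wrist') [0.52169792 0.15682836 0.17042557] 9.764665947507675 [-0.7, -0.2, -0.8, -0.3, 0.1, -1.9, 0.4, 0.4, -1.1, -0.9, -0.5, -0.5, -0.7, -0.6, 0.6, -0.5, -0.2, -1.8, 1.7, -1.5, 1.1, -1.1, 0.4, -1.1, 0.3, -1.3, 0.4, -1.2, 0.3, 0.6, 0.5, 6.0, -4.8, -4.6, 4.9, -1.6, 0.1, 0.3, 0.5, 1.1, 0.5, 0.7]
vial [[0.48364152 0.16570249 0.093     ]]
```

Emit:
jog_arm --deltas '[[[0.2,0.05,0.2,-5,0],[0.2,0,0,-5,0],[0.2,0,0,-3,0],[0.2,0,0,-1.5,0],[0.2,0,0,-0.7,0],[0.2,0,0,0,0]]]'

```text
time_s: 2.15
tcp_pos: [0.4839, 0.1652, 0.094]
eef_rot: [-180.0, -0.0, 10.3]
contact_force: [1.0, 0.2, 0.0]
gripper_width: 0.0527
gripper_force: 0.0
```

Run:
```python
from h import *
s=r.get_state();print(s['tcp_pos'],s['contact_force'])
a=r.capture('wrist')[120:330,140:420];b=r.capture('scene')[90:230,180:320]
cv2.imwrite('pics/v2.png',np.hstack([cv2.resize(a,(460,345)),cv2.resize(b,(340,345),interpolation=cv2.INTER_CUBIC)]))
```

```text
[0.48392283 0.16520253 0.09398977] [0.98503721 0.19832473 0.04784266]
```

View pics/v2.png

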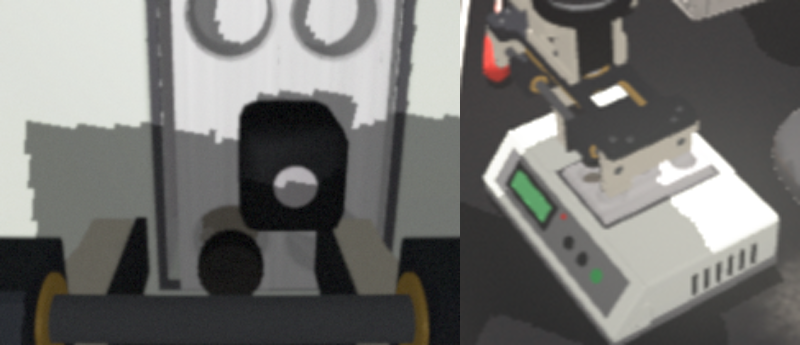

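The cap, at (231,262) in the left half, is centred between the fingers. Gripping.

Emit:
jog_arm --deltas '[[[-0.6,0,0,0,0],[-0.6,0,0,0,0],[-0.6,0,0,0,0],[-0.6,0,0,0,0],[-0.6,0,0,0,0]]]' --force 12

```text
time_s: 2.88
tcp_pos: [0.4837, 0.1646, 0.0936]
eef_rot: [-180.0, -0.0, 10.3]
contact_force: [-0.9, -0.5, 1.3]
gripper_width: 0.0202
gripper_force: 12.0
```

Run:
```python
from h import *
i=r.camera_info('wrist');s=r.get_state();t=s['tcp_pos'];t[2]=.093;c=np.cos(.178),np.sin(.178)
print(s['tcp_pos'],proj(i,t),onz(i,280.6,277,.093))
```

```text
[0.48374916 0.16461162 0.093     ] [[281.61488958 288.37724218]] [0.489585   0.16615273 0.093     ]
```

Emit:
jog_arm --deltas '[[[-0.6,0,0,1.5,0],[-0.6,0,0,3,0],[-0.6,0,0,3.5,0],[-0.6,0.6,-5,0,0],[-0.6,0.6,-5.5,0,0],[-0.6,0.6,-5.5,0,0],[-0.6,0.6,-5.5,0,0],[-0.6,0.6,-5.5,-1,0]]]'

```text
time_s: 3.88
tcp_pos: [0.5145, -0.1071, 0.1654]
eef_rot: [180.0, -0.2, 10.3]
contact_force: [1.2, 0.0, -0.2]
gripper_width: 0.0203
gripper_force: 12.0
```

Emit:
jog_arm --deltas '[[[-0.6,0.6,-4,-2,0],[-0.6,0.2,-2.5,-2,0],[-0.6,0,0,-1.5,0],[-0.6,0,0,-0.5,0],[-0.6,0,0,0,0]]]'

```text
time_s: 4.5
tcp_pos: [0.5218, -0.1697, 0.104]
eef_rot: [180.0, -0.0, 10.3]
contact_force: [0.0, -0.2, 0.1]
gripper_width: 0.0198
gripper_force: 12.0
```

Run:
```python
from h import *
import pickle
s=r.get_state();print(s['tcp_pos'],s['eef_rot'],s['gripper_width'],s['gripper_force'],s['contact_force'])
I={n:r.camera_info(n) for n in('wrist','scene','side')};P={n:r.capture(n) for n in I}
for n in P: cv2.imwrite(f'pics/p3{n}.png',P[n])
pickle.dump(I,open('i3.pkl','wb'))
a=P['wrist'][180:330,150:420];b=P['scene'][200:370,290:420];c=P['side'][200:370,260:390]
k=cv2.INTER_CUBIC
cv2.imwrite('pics/v3.png',np.vstack([np.hstack([cv2.resize(b,None,fx=3,fy=2.0,interpolation=k)[:0],]),np.hstack([cv2.resize(b,(390,510),interpolation=k),cv2.resize(c,(390,510),interpolation=k)])]))
```

```text
[ 0.52184992 -0.16967704  0.10396335] [ 1.79994335e+02 -8.84737279e-03  1.03343675e+01] 0.01982827837733692 11.996231197562253 [ 0.02302743 -0.17447064  0.06527675]Traceback (most recent call last):
  File "<stdin>", line 9, in <module>
    return _nx.concatenate(arrs, 0, dtype=dtype, casting=casting)
           ~~~~~~~~~~~~~~~^^^^^^^^^^^^^^^^^^^^^^^^^^^^^^^^^^^^^^^
ValueError: all the input array dimensions except for the concatenation axis must match exactly, but along dimension 1, the array at index 0 has size 390 and the array at index 1 has size 780
```

View pics/p3wrist.png

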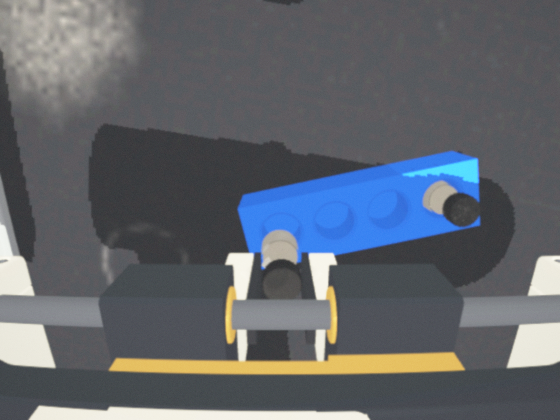

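Wrist view: the target hole is at about (281,228), the other holes at (333,217) and (388,209), the held vial's cap at (281,279) and its lower end near (279,232). I'll check these against the model and view the outside crops.

```bash
cat > m3.py <<'E'
from h import *
import pickle
I=pickle.load(open('i3.pkl','rb'));w=I['wrist']
t=np.array([.52185,-.16968]);th=np.radians(10.3);fx=np.array([np.cos(th),np.sin(th)])
print('cap ctr, bottom ctr, bottom far edge, cap far edge',proj(w,[[*t,.104],[*t,.053],[*(t+.011*fx),.053],[*(t+.010*fx),.104]]).round(1).tolist())
R=np.array([.54255,-.22068]);a=.3946;ry=np.array([-np.sin(a),np.cos(a)])
H=[[*(R+y*ry),.034] for y in(.054,.018,-.018)]
for n in I:print(n,'holes',proj(I[n],H).round(1).tolist())
rx=np.array([ry[1],-ry[0]]);C=[[*(R+y*ry+x*rx),.034] for x,y in((.023,.078),(.023,-.078),(-.023,.078),(-.023,-.078))]
print('corners far L, far R, near L, near R',proj(w,C).round(1).tolist())
for p in((281,228),(333,217),(388,209)):print(p,onz(w,*p,.034))
E
python3 m3.py
python3 - <<'E'
import cv2,numpy as np
k=cv2.INTER_CUBIC;P={n:cv2.imread(f'pics/p3{n}.png') for n in('scene','side','wrist')}
b=P['scene'][225:365,295:405];c=P['side'][230:370,265:375];w=P['wrist'][150:290,225:365]
cv2.imwrite('pics/v3.png',np.hstack([cv2.resize(i,(260,260*140//i.shape[1]),interpolation=k)if 0 else cv2.resize(i,None,fx=2.2,fy=4,interpolation=k)[:0] if 0 else cv2.resize(i,(int(i.shape[1]*2.2),308),interpolation=k) for i in(b,c,w)]))
E
```

```text
cap ctr, bottom ctr, bottom far edge, cap far edge [[281.7, 289.1], [281.4, 245.1], [281.4, 228.2], [281.7, 270.0]]
wrist holes [[283.0, 233.9], [336.7, 223.0], [390.8, 211.9]]
scene holes [[327.2, 292.7], [343.9, 305.5], [361.3, 318.9]]
side holes [[297.1, 282.7], [309.7, 296.1], [323.1, 310.4]]
corners far L, far R, near L, near R [[239.3, 208.9], [478.6, 159.1], [256.0, 271.1], [481.1, 225.5]]
(281, 228) [ 0.52565601 -0.16874827  0.034     ]
(333, 217) [ 0.53925845 -0.2007306   0.034     ]
(388, 209) [ 0.55106271 -0.23491986  0.034     ]
```

View pics/v3.png

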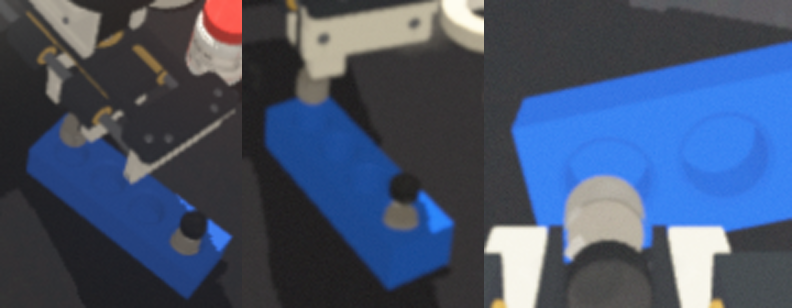

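```bash
cat >> m3.py <<'E'
print('--')
for n in('scene','side','wrist'):
    A=np.linspace(0,6.28,60);q=proj(I[n],np.c_[t[0]+.011*np.cos(A),t[1]+.011*np.sin(A),0*A+.053]);print(n,'bottom ring u',q[:,0].min(),q[:,0].max(),'v',q[:,1].min(),q[:,1].max())
    k=R-.054*ry;q=proj(I[n],np.c_[k[0]+.010*np.cos(A),k[1]+.010*np.sin(A),0*A+.061]);print('  kept cap top u',q[:,0].min(),q[:,0].max(),'v',q[:,1].min(),q[:,1].max())
    for d in([.001,0],[0,.001]):print('   per mm',d,(proj(I[n],[*(t+d),.05])-proj(I[n],[*t,.05])).round(2))
E
python3 m3.py|sed '1,/--/d'
sed -i 's/^print(.rack.*/print(best.x,best.fun);best_all=best/' fit.py
cat > fit3.py <<'E'
exec(open('fit.py').read())
M0=dict(M)
for n in M0:
    M={n:M0[n]};S=np.array([best.x+d for d in([0,0,0],[.01,0,0],[0,.01,0],[0,0,.1])])
    o=minimize(cost,best.x,method='Nelder-Mead',options=dict(initial_simplex=S,xatol=1e-5,fatol=1e-5));print(n,o.x,o.fun,place(o.x,[[0,.054,0]]))
E
python3 fit3.py|tail -2
```

```text
scene bottom ring u 321.54232574569517 334.61762034375096 v 280.70260294177126 292.04129181569533
  kept cap top u 376.0765054069201 388.83346369681965 v 319.30589779119026 330.99397930498276
   per mm [0.001, 0] [[ 0.52 -0.21]]
   per mm [0, 0.001] [[-0.28 -0.47]]
side bottom ring u 290.1589347436287 304.6126418111772 v 268.0483268589535 276.905684430347
  kept cap top u 331.69158272601703 346.5043209967556 v 306.14971496651674 316.1391702741468
   per mm [0.001, 0] [[ 0.65 -0.04]]
   per mm [0, 0.001] [[-0.1 -0.4]]
wrist bottom ring u 263.3440164024194 299.4927215901167 v 228.2190942756397 261.45030704315747
  kept cap top u 448.9205049150214 482.22837130408976 v 197.175685093497 229.94398418269407
   per mm [0.001, 0] [[ 0.29 -1.47]]
   per mm [0, 0.001] [[-1.6  -0.27]]
scene [ 0.54287595 -0.21989323  0.39678851] 0.014302393461762986 [[ 0.5220072  -0.17008866  0.        ]]
side [ 0.54135063 -0.22119085  0.38760747] 0.02418349538768383 [[ 0.52094001 -0.17119678  0.        ]]
```

Scene and side agree that the vial is on the TCP axis and the hole is within about 1 mm. Lowering gently.

Emit:
jog_arm --deltas '[[[-0.6,0.05,-0.1,-1,0],[-0.6,0,0,-0.6,0],[-0.6,0,0,-0.3,0],[-0.6,0,0,-0.3,0],[-0.6,0,0,-0.3,0],[-0.6,0,0,0,0]]]'

```text
time_s: 5.4
tcp_pos: [0.522, -0.1715, 0.0784]
eef_rot: [-180.0, 0.0, 10.3]
contact_force: [-0.2, -0.0, -0.2]
gripper_width: 0.0201
gripper_force: 12.0
```

It has entered the hole with no contact force.

Emit:
jog_arm --deltas '[[[-0.6,0,0.05,-0.5,0],[-0.6,0,0,-0.4,0],[-0.6,0,0,-0.3,0],[-0.6,0,0,-0.2,0],[-0.6,0,0,-0.2,0],[-0.6,0,0,0,0]]]'

```text
time_s: 6.15
tcp_pos: [0.5221, -0.1709, 0.0624]
eef_rot: [-180.0, 0.0, 10.3]
contact_force: [0.8, -0.2, -0.1]
gripper_width: 0.0201
gripper_force: 12.0
```

Emit:
jog_arm --deltas '[[[-0.1,0,0,0,0],[-0.1,0,0,0,0],[-0.1,0,0,0,0],[-0.1,0,0,1,0],[-0.1,0,0,3,0],[-0.1,0,0,5,0],[-0.1,0,3,4,0],[-0.1,0,5,0,0]]]'

```text
time_s: 7.15
tcp_pos: [0.5242, -0.0908, 0.197]
eef_rot: [179.9, -0.4, 10.2]
contact_force: [1.2, 0.5, -1.2]
gripper_width: 0.0396
gripper_force: 0.0
```

Run:
```python
from h import *
s=r.get_state();print(s['tcp_pos'],s['gripper_width'])
b=r.capture('scene')[225:365,295:405];c=r.capture('side')[230:370,265:375]
print(proj(r.camera_info('side'),[.5218,-.1708,.061]),proj(r.camera_info('scene'),[.5218,-.1708,.061]))
cv2.imwrite('pics/v4.png',np.hstack([cv2.resize(i,None,fx=3,fy=3,interpolation=cv2.INTER_CUBIC) for i in(b,c)]))
```

```text
[ 0.52422513 -0.09081838  0.1970201 ] 0.03955977853375508
[[297.62889052 268.65640038]] [[328.86301441 284.36039742]]
```

View pics/v4.png

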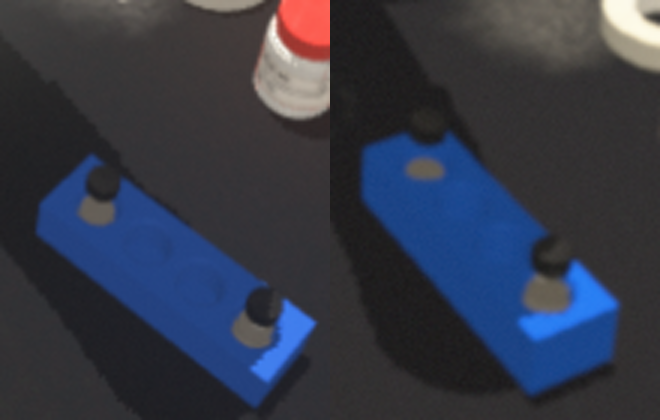

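The vial is seated upright, matching the kept one. The jog has no tool roll. So I'll grip the knob across its x faces, where the block can pivot in the pads, and rock it by moving sideways along the heater's y.

Emit:
jog_arm --deltas '[[[0.2,0,4,0,-0.175],[0.2,0,4,0,-0.175],[0.2,0,4,0,-0.175],[0.2,0,4,0,-0.175],[0.2,0,4,0,-0.175],[0.2,-0.2,4,0,-0.175],[0.2,-0.1,0.5,0,-0.175],[0.2,0,0,0,-0.175]]]'

```text
time_s: 8.25
tcp_pos: [0.519, 0.1546, 0.1929]
eef_rot: [180.0, -0.0, -70.2]
contact_force: [-0.3, -0.4, -0.2]
gripper_width: 0.0525
gripper_force: 0.0
```

Emit:
jog_arm --deltas '[[[0.2,0,0,0,-0.175],[0.2,0,0,0,0],[0.2,0,0,0,0]]]'

```text
time_s: 8.62
tcp_pos: [0.5192, 0.1538, 0.1928]
eef_rot: [-180.0, 0.0, -79.8]
contact_force: [-0.3, -0.1, 0.7]
gripper_width: 0.0527
gripper_force: 0.0
```

```bash
cat > trk.py <<'E'
from h import *
s=r.get_state();print(s['time_s'],s['tcp_pos'].round(4),s['eef_rot'].round(1),s['contact_force'].round(1),s['moment'].round(2))
for n in('scene','side'):
    im=r.capture(n);h=cv2.cvtColor(im,cv2.COLOR_BGR2HSV)
    m=((h[...,0]>50)&(h[...,0]<85)&(h[...,1]>70)&(h[...,2]>60)).astype(np.uint8);m[:, :180]=0;m[:110]=0;m[235:]=0;m[:,330:]=0
    k,l,st,ce=cv2.connectedComponentsWithStats(m);print(n,[(ce[i].round(2).tolist(),int(st[i,4])) for i in range(1,k) if st[i,4]>6])
E
python3 trk.py
python3 - <<'E'
from h import *
n=r.camera_info('wrist');t=r.get_state()['tcp_pos']
im=r.capture('wrist');cv2.imwrite('pics/w5.png',im)
print(proj(n,[[.5212,.1545,.112],[t[0],t[1],.112]]))
E
```

```text
8.625 [0.5192 0.1538 0.1928] [-180.     0.   -79.8] [-0.3 -0.1  0.7] [ 0.07 -0.05 -0.01]
scene [([208.81, 169.19], 140), ([235.62, 201.48], 21)]
side [([229.45, 176.75], 123), ([240.86, 201.24], 21)]
[[278.47832581 226.78679785]
 [281.45887098 226.50584189]]
```

View pics/w5.png

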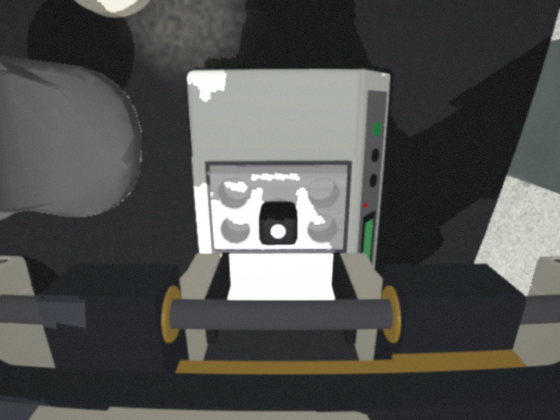

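The wrist view shows the knob-top spot at (278,231), between the open fingers, and the heater square to the tool. Descending and gripping.

Emit:
jog_arm --deltas '[[[0.2,0.2,0.2,-4,0],[0.2,0,0,-2.5,0],[0.2,0,0,-1.3,0],[0.2,0,0,-0.7,0],[0.2,0,0,0,0]]]'

```text
time_s: 9.4
tcp_pos: [0.5214, 0.1561, 0.1078]
eef_rot: [-180.0, -0.0, -80.0]
contact_force: [0.3, -0.6, -1.0]
gripper_width: 0.0528
gripper_force: 0.0
```

Emit:
jog_arm --deltas '[[[-0.7,0,0,0,0],[-0.7,0,0,0,0],[-0.7,0,0,0,0],[-0.7,0,0,0,0]]]' --force 30

```text
time_s: 9.9
tcp_pos: [0.521, 0.1561, 0.108]
eef_rot: [-180.0, 0.0, -80.0]
contact_force: [-2.8, 1.1, 4.8]
gripper_width: 0.0275
gripper_force: 30.0
```

```bash
python3 trk.py
```

```text
9.9 [0.521  0.1561 0.108 ] [-180.    0.  -80.] [-2.8  1.1  4.8] [0.2  1.12 0.1 ]
scene [([208.86, 168.93], 157), ([235.73, 201.5], 22)]
side [([229.37, 176.59], 124), ([240.9, 201.1], 20)]
```

Knob gripped at 27.5 mm, heater unmoved. Small test rock towards the left bar.

Emit:
jog_arm --deltas '[[[-0.7,-0.07,0.39,0.15,0],[-0.7,-0.04,0.2,0.1,0]]]'

```text
time_s: 10.25
tcp_pos: [0.5185, 0.1609, 0.1082]
eef_rot: [179.8, -0.1, -80.0]
contact_force: [1.4, -1.9, -18.3]
gripper_width: 0.0277
gripper_force: 30.0
```

```bash
python3 trk.py
```

```text
10.25 [0.5185 0.1609 0.1082] [ 1.798e+02 -1.000e-01 -8.000e+01] [  1.4  -1.9 -18.3] [-0.54 -0.75  0.01]
scene [([207.06, 167.87], 154), ([233.5, 200.5], 20)]
side [([228.07, 175.61], 123), ([239.5, 200.0], 18)]
```

Pulling up unloads the heater and lets it slide about 4 mm. Taking the vertical pull off and pushing back the other way to learn the lateral limits.

Emit:
jog_arm --deltas '[[[-0.7,0,0,-0.25,0],[-0.7,0.09,-0.5,0,0],[-0.7,0.09,-0.5,0.0,0]]]'

```text
time_s: 10.72
tcp_pos: [0.5221, 0.1539, 0.1081]
eef_rot: [-179.9, 0.2, -80.0]
contact_force: [-2.6, 6.9, -6.5]
gripper_width: 0.028
gripper_force: 30.0
```

```bash
python3 trk.py
```

```text
10.725 [0.5221 0.1539 0.1081] [-179.9    0.2  -80. ] [-2.6  6.9 -6.5] [ 2.78  1.23 -0.11]
scene [([209.5, 169.07], 156), ([236.09, 201.78], 23)]
side [([230.03, 176.98], 120), ([241.53, 201.84], 19)]
```

Emit:
jog_arm --deltas '[[[-0.7,0.09,-0.5,0,0]]]'

```text
time_s: 10.95
tcp_pos: [0.5235, 0.1492, 0.1083]
eef_rot: [-179.8, 0.2, -80.0]
contact_force: [-2.1, 8.9, -5.4]
gripper_width: 0.0281
gripper_force: 30.0
```

```bash
python3 trk.py
```

```text
10.95 [0.5235 0.1492 0.1083] [-179.8    0.2  -80. ] [-2.1  8.9 -5.4] [ 3.3  1.1 -0.1]
scene [([210.68, 170.16], 161), ([237.5, 203.0], 20)]
side [([230.7, 178.07], 121), ([242.45, 202.75], 20)]
```

Bench friction is only about 0.55, so slow pushes just slide the heater. Quick side-to-side strokes should use the heater's inertia instead, with only a slight upward bias.

Emit:
jog_arm --deltas '[[[-0.7,-0.3,1.67,0.05,0],[-0.7,0.35,-1.97,0,0],[-0.7,-0.35,1.97,0,0],[-0.7,0.35,-1.97,0,0],[-0.7,-0.17,0.98,0,0]]]'

```text
time_s: 11.68
tcp_pos: [0.523, 0.1523, 0.1096]
eef_rot: [-179.9, -0.1, -79.9]
contact_force: [2.9, -11.5, 2.7]
gripper_width: 0.0275
gripper_force: 30.0
```

```bash
python3 trk.py
```

```text
11.675 [0.523  0.1523 0.1096] [-1.799e+02 -1.000e-01 -7.990e+01] [  2.9 -11.5   2.7] [-4.29 -1.34  0.17]
scene [([210.96, 170.24], 156), ([237.91, 203.22], 23)]
side [([230.5, 177.74], 121), ([242.18, 202.41], 22)]
```

Some progress: the TCP rose 1.3 mm and the heater is still near its place. Continuing with a small rise per stroke.

Emit:
jog_arm --deltas '[[[-0.7,-0.2,1.1,0.1,0],[-0.7,0.42,-2.36,0.05,0],[-0.7,-0.42,2.36,0.05,0],[-0.7,0.42,-2.36,0.05,0],[-0.7,-0.42,2.36,0.05,0],[-0.7,0.42,-2.36,0.05,0],[-0.7,-0.22,1.26,0,0],[-0.7,0,0,0,0]]]'

```text
time_s: 12.78
tcp_pos: [0.523, 0.1533, 0.1135]
eef_rot: [-179.9, -0.1, -79.9]
contact_force: [0.4, -7.1, 5.8]
gripper_width: 0.0283
gripper_force: 30.0
```

```bash
python3 trk.py
```

```text
12.775 [0.523  0.1533 0.1135] [-1.799e+02 -1.000e-01 -7.990e+01] [ 0.4 -7.1  5.8] [-2.77 -0.57  0.12]
scene [([210.85, 169.88], 154), ([237.78, 202.61], 23)]
side [([230.96, 177.52], 124), ([242.4, 202.3], 20)]
```

Run:
```python
from h import *
s0=cv2.cvtColor(cv2.imread('pics/scene0.png'),cv2.COLOR_BGR2GRAY);d0=cv2.cvtColor(cv2.imread('pics/side0.png'),cv2.COLOR_BGR2GRAY)
s1=r.capture('scene');d1=r.capture('side');w=r.capture('wrist')
cv2.imwrite('pics/s6.png',s1);cv2.imwrite('pics/d6.png',d1);cv2.imwrite('pics/w6.png',w)
g=lambda i:cv2.cvtColor(i,cv2.COLOR_BGR2GRAY)
for c in(245,255,265,275,283):print('scene',c,s0[152:188:1,c].tolist(),'\n   ',g(s1)[152:188,c].tolist())
for c in(255,270,285,298):print('side',c,d0[165:192,c].tolist(),'\n   ',g(d1)[165:192,c].tolist())
t=r.get_state()['tcp_pos'];i=r.camera_info('wrist')
for z in(.105,.112,.119):print(z,proj(i,[t[0],t[1],z]))
G=g(w)[200:300,250:315];print(cv2.resize(G,(22,33),interpolation=cv2.INTER_AREA))
```

```text
scene 245 [200, 224, 243, 246, 247, 245, 246, 247, 247, 247, 247, 245, 226, 172, 152, 150, 150, 150, 153, 172, 221, 237, 186, 153, 152, 149, 141, 131, 178, 248, 251, 251, 251, 251, 251, 251] 
    [177, 179, 180, 204, 240, 207, 188, 186, 184, 185, 189, 187, 182, 182, 182, 180, 180, 182, 183, 184, 181, 179, 179, 182, 180, 180, 180, 174, 150, 119, 136, 187, 193, 194, 194, 194]
scene 255 [72, 72, 73, 73, 80, 106, 132, 137, 143, 155, 155, 155, 160, 199, 247, 248, 242, 190, 156, 153, 151, 148, 135, 161, 238, 251, 251, 251, 251, 251, 251, 251, 251, 251, 251, 251] 
    [65, 65, 64, 73, 109, 155, 165, 172, 186, 185, 184, 185, 187, 190, 187, 185, 181, 182, 182, 182, 181, 181, 179, 167, 121, 117, 171, 192, 194, 194, 193, 194, 194, 195, 194, 194]
scene 265 [246, 240, 233, 235, 243, 247, 247, 248, 249, 249, 249, 246, 227, 166, 153, 152, 149, 139, 154, 233, 250, 251, 251, 251, 251, 251, 251, 251, 251, 251, 251, 251, 251, 251, 251, 251] 
    [185, 186, 186, 188, 188, 186, 184, 187, 188, 188, 186, 185, 183, 183, 181, 180, 181, 180, 172, 135, 113, 151, 191, 195, 195, 194, 194, 194, 194, 194, 195, 194
[... 4393 characters left out ...]
4  34  33  33  34  34  33  34
   34  32  32  39]
 [ 34  32  33  34  33  33  34  34  32  34  35  33  34  33  34  34  34  34
   33  31  32  38]
 [ 34  33  33  33  33  33  33  33  36  45  54  49  37  32  32  33  33  33
   34  32  32  37]
 [ 33  31  32  33  33  33  33  45  96 135 148 141 107  50  33  33  34  35
   32  30  33  37]
 [ 32  33  33  33  33  33  36 106 155 159 160 159 157 123  46  34  34  33
   33  32  30  38]
 [ 34  31  32  35  34  33  57 146 160 160 160 159 160 156  78  34  34  33
   33  31  32  37]
 [ 34  32  32  32  34  34  67 154 161 160 161 161 161 159  89  34  33  33
   32  32  33  37]
 [ 45  42  42  43  43  43  58 134 150 150 150 150 150 144  75  43  44  44
   42  41  43  45]]
```

```bash
cat > blk.py <<'E'
from h import *
import sys
s=r.get_state();i=r.camera_info('wrist');w=cv2.cvtColor(r.capture('wrist'),cv2.COLOR_BGR2GRAY)
t=s['tcp_pos'];print(t.round(4),s['contact_force'].round(1))
a=np.radians(9.9);hx=np.array([np.cos(a),np.sin(a)]);hy=np.array([-hx[1],hx[0]])
for u in(200,240,281,320,360):print('col',u,w[60:245:2,u].tolist())
for v in(150,200,230):print('row',v,w[v,60:500:3].tolist())
for z in(.07,.075,.08,.085):
    print(z,'right edge mid/ends',proj(i,[[*(t[:2]+x*hx-.032*hy),z] for x in(-.054,0,.054)]).round(0).tolist())
print('deck right mouth edge z.062 (y-37.5)',proj(i,[[*(t[:2]+x*hx-.0375*hy),.062] for x in(-.056,0,.056)]).round(0).tolist())
E
python3 blk.py
```

```text
[0.523  0.1533 0.1135] [ 1.  -6.8  5.5]
col 200 [255, 255, 255, 255, 255, 255, 255, 255, 255, 255, 255, 255, 255, 255, 255, 255, 223, 215, 204, 201, 202, 250, 255, 255, 255, 255, 251, 243, 242, 241, 239, 217, 210, 255, 255, 255, 255, 255, 254, 199, 197, 198, 198, 197, 196, 199, 198, 197, 198, 198, 200, 198, 196, 199, 198, 199, 200, 197, 178, 92, 80, 97, 160, 171, 170, 168, 166, 168, 166, 169, 182, 192, 194, 192, 188, 192, 182, 166, 161, 160, 161, 161, 161, 161, 162, 163, 164, 168, 169, 165, 179, 182, 199]
col 240 [199, 199, 199, 197, 196, 200, 201, 200, 201, 200, 199, 197, 200, 201, 202, 202, 198, 200, 200, 200, 200, 198, 199, 199, 198, 198, 199, 199, 199, 199, 200, 199, 198, 200, 199, 198, 199, 201, 200, 201, 199, 201, 200, 197, 198, 197, 197, 200, 198, 196, 197, 198, 198, 199, 197, 198, 200, 196, 177, 88, 82, 90, 141, 164, 168, 167, 167, 170, 166, 171, 179, 192, 192, 194, 189, 191, 194, 194, 194, 193, 189, 188, 185, 185, 185, 184, 187, 191, 188, 190, 189, 188, 189]
col 281 [201, 201, 198, 199, 199, 201, 198, 200, 200, 200, 197, 199, 201, 200, 201, 202, 202, 200, 198, 198, 201, 200,
[... 3039 characters left out ...]
5, 185, 186, 186, 187, 186, 186, 187, 184, 185, 180, 162, 169, 179, 186, 190, 189, 183, 172, 167, 165, 161, 160, 159, 155, 164, 178, 182, 181, 163, 195, 190, 195, 185, 113, 100, 99, 100, 100, 99, 140, 43, 35, 38, 31, 35, 34, 29, 31, 36, 33, 32, 32, 33, 33, 31, 35, 32, 32, 34, 35, 34, 35, 32, 35, 32, 33, 28, 35, 34]
0.07 right edge mid/ends [[378.0, 197.0], [282.0, 196.0], [186.0, 196.0]]
0.075 right edge mid/ends [[381.0, 199.0], [282.0, 199.0], [183.0, 198.0]]
0.08 right edge mid/ends [[383.0, 202.0], [282.0, 201.0], [181.0, 201.0]]
0.085 right edge mid/ends [[386.0, 204.0], [282.0, 204.0], [178.0, 204.0]]
deck right mouth edge z.062 (y-37.5) [[379.0, 184.0], [282.0, 183.0], [185.0, 183.0]]
```

The wrist profile shows the block's top right edge near z ≈ 0.077–0.080, up from 0.070, so the rocking is working. More strokes, stopping at an extreme to measure the lean.

Emit:
jog_arm --deltas '[[[-0.7,-0.2,1.1,0.2,0],[-0.7,0.42,-2.36,0.1,0],[-0.7,-0.42,2.36,0.1,0],[-0.7,0.42,-2.36,0.1,0],[-0.7,-0.42,2.36,0.1,0],[-0.7,0.42,-2.36,0.1,0],[-0.7,-0.42,2.36,0.1,0]]]'

```text
time_s: 13.95
tcp_pos: [0.5208, 0.1623, 0.1213]
eef_rot: [-179.9, -0.2, -80.0]
contact_force: [4.1, -17.7, 5.3]
gripper_width: 0.0278
gripper_force: 30.0
```

```bash
python3 trk.py; sed -i "s/^for u in(200.*/for u in(240,281,320):print('col',u,w[150:245:1,u].tolist())/;s/^for v in(150.*/for v in(205,210):print('row',v,w[v,165:400:2].tolist())/" blk.py; python3 blk.py
```

```text
13.95 [0.5208 0.1623 0.1213] [-179.9   -0.2  -80. ] [  4.1 -17.7   5.3] [-6.24 -1.66  0.12]
scene [([210.81, 169.99], 154), ([237.82, 202.73], 22)]
side [([230.39, 176.47], 126), ([241.95, 201.14], 22)]
[0.5206 0.1653 0.1214] [-1.6 -3.5  8.9]
col 240 [205, 204, 204, 206, 206, 206, 207, 206, 204, 202, 200, 190, 158, 114, 90, 84, 82, 89, 115, 141, 152, 165, 174, 179, 179, 180, 180, 176, 177, 176, 175, 173, 178, 175, 175, 177, 177, 176, 176, 178, 176, 179, 178, 181, 186, 191, 193, 194, 194, 197, 196, 195, 194, 194, 195, 199, 199, 198, 199, 200, 199, 197, 196, 194, 193, 193, 192, 193, 191, 191, 194, 192, 193, 191, 192, 195, 197, 199, 197, 196, 194, 195, 196, 197, 195, 197, 196, 195, 196, 193, 195, 194, 194, 193, 193]
col 281 [204, 206, 205, 205, 205, 205, 204, 205, 204, 203, 200, 186, 142, 99, 85, 82, 83, 95, 124, 146, 158, 172, 176, 179, 177, 177, 179, 177, 177, 178, 174, 175, 175, 173, 175, 176, 178, 175, 176, 175, 179, 179, 180, 181, 184, 188, 192, 194, 194, 195, 194, 195, 195, 195, 196, 199, 202, 201, 199, 197, 195, 197, 195, 196, 194, 195, 195, 194, 191, 191, 196, 197, 193, 192, 192
[... 1454 characters left out ...]
, 197, 199, 197, 195, 198, 197, 197, 199, 198, 196, 198, 198, 198, 198, 196, 198, 196, 199, 197, 198, 196, 194, 196, 199, 196, 197, 190, 188, 190, 191, 190, 190, 190, 190, 191, 189, 189, 189, 190, 190, 183, 165, 164, 163, 164, 174, 187, 196, 197, 196, 196, 195, 194, 198, 200, 196, 194, 151, 106, 104, 104, 104, 103]
0.07 right edge mid/ends [[375.0, 193.0], [282.0, 193.0], [189.0, 192.0]]
0.075 right edge mid/ends [[377.0, 195.0], [282.0, 195.0], [187.0, 195.0]]
0.08 right edge mid/ends [[379.0, 198.0], [282.0, 197.0], [185.0, 197.0]]
0.085 right edge mid/ends [[382.0, 200.0], [282.0, 200.0], [182.0, 199.0]]
deck right mouth edge z.062 (y-37.5) [[375.0, 181.0], [282.0, 180.0], [189.0, 180.0]]
```

Still climbing, with the TCP now 13 mm up and the block lifting the tool above its command. I'll raise the command a bit faster.

Emit:
jog_arm --deltas '[[[-0.7,0.42,-2.36,0.25,0],[-0.7,-0.42,2.36,0.1,0],[-0.7,0.42,-2.36,0.1,0],[-0.7,-0.42,2.36,0.1,0],[-0.7,0.42,-2.36,0.1,0],[-0.7,-0.22,1.26,0.1,0],[-0.7,0,0,0,0]]]'

```text
time_s: 14.98
tcp_pos: [0.5225, 0.1534, 0.1284]
eef_rot: [-179.9, -0.1, -79.9]
contact_force: [2.4, -6.4, 5.3]
gripper_width: 0.0275
gripper_force: 30.0
```

```bash
python3 trk.py
cat > blk2.py <<'E'
from h import *
s=r.get_state();i=r.camera_info('wrist');w=cv2.cvtColor(r.capture('wrist'),cv2.COLOR_BGR2GRAY);cv2.imwrite('pics/last.png',w)
t=s['tcp_pos'];a=np.radians(9.9);hx=np.array([np.cos(a),np.sin(a)]);hy=np.array([-hx[1],hx[0]])
print('col',w[150:300,281].tolist())
for v in(200,206):print('row',v,w[v,165:400:2].tolist())
m=(w[255:300,262:302]>100).astype(np.uint8);k,l,st,ce=cv2.connectedComponentsWithStats(m);print('spot',[(st[j].tolist(),ce[j].round(1)) for j in range(1,k)])
for z in(0,.005,.010):
  print(z,'spot',proj(i,[*t[:2],t[2]+z]).round(1),'knob far top edge',proj(i,[*(t[:2]-.013*hy),t[2]+z]).round(1),'block top R edge ends',proj(i,[[*(t[:2]+x*hx-.032*hy),t[2]+z-.042] for x in(-.054,.054)]).round(0).tolist())
E
python3 blk2.py
```

```text
14.975 [0.5225 0.1534 0.1284] [-1.799e+02 -1.000e-01 -7.990e+01] [ 2.4 -6.4  5.3] [-2.43 -0.54  0.03]
scene [([211.26, 170.35], 158), ([238.18, 203.27], 22)]
side [([231.06, 177.66], 126), ([242.6, 202.7], 20)]
col [206, 208, 205, 207, 208, 205, 206, 207, 205, 208, 206, 207, 207, 207, 205, 207, 206, 202, 186, 136, 92, 85, 85, 81, 102, 139, 154, 163, 172, 177, 178, 179, 180, 179, 179, 175, 177, 175, 177, 176, 177, 177, 176, 176, 178, 179, 180, 179, 186, 194, 196, 198, 199, 201, 200, 199, 199, 201, 200, 202, 204, 203, 202, 202, 202, 200, 201, 199, 200, 195, 194, 195, 195, 195, 198, 197, 199, 198, 195, 196, 198, 199, 197, 181, 166, 166, 166, 165, 165, 156, 132, 80, 42, 31, 35, 32, 34, 32, 31, 36, 32, 30, 34, 33, 35, 35, 33, 30, 30, 30, 29, 31, 35, 35, 31, 37, 36, 33, 34, 36, 38, 36, 36, 34, 37, 40, 35, 35, 35, 36, 36, 40, 68, 113, 153, 166, 166, 166, 167, 165, 167, 166, 165, 167, 167, 168, 168, 169, 165, 138]
row 200 [59, 57, 78, 185, 206, 206, 206, 207, 205, 199, 200, 201, 201, 201, 199, 198, 199, 198, 200, 200, 200, 200, 199, 202, 198, 198, 199, 197, 199, 199, 200, 197, 198, 198, 198,
[... 702 characters left out ...]
, 200, 199, 197, 199, 199, 200, 201, 201, 200, 196, 200, 200, 199, 198, 199, 198, 200, 197, 200, 201, 199, 199, 199, 198, 200, 200, 199, 199, 197, 192, 189, 192, 194, 193, 196, 193, 191, 186, 185, 191, 195, 198, 198, 197, 199, 197, 197, 197, 195, 197, 199, 201, 196, 169, 115, 105, 104, 103, 104, 105, 104]
spot [([8, 28, 23, 17, 328], array([19. , 36.8]))]
0 spot [[281.8 287.3]] knob far top edge [[282.  262.1]] block top R edge ends [[379.0, 197.0], [185.0, 197.0]]
0.005 spot [[281.9 293. ]] knob far top edge [[282.  267.2]] block top R edge ends [[381.0, 200.0], [183.0, 199.0]]
0.01 spot [[281.9 299.1]] knob far top edge [[282.  272.7]] block top R edge ends [[384.0, 202.0], [180.0, 202.0]]
```

The knob has moved with the tool, so the block is about 20 mm up and still in the bars. Before going higher I'll confirm the lean at both extremes.

Emit:
jog_arm --deltas '[[[-0.7,-0.26,1.48,0,0]]]'

```text
time_s: 15.25
tcp_pos: [0.5198, 0.1663, 0.1284]
eef_rot: [-180.0, -0.2, -80.0]
contact_force: [4.0, -15.0, 3.0]
gripper_width: 0.0276
gripper_force: 30.0
```

```bash
cat > lean.py <<'E'
from h import *
s=r.get_state();w=cv2.cvtColor(r.capture('wrist'),cv2.COLOR_BGR2GRAY).astype(float)
print(s['tcp_pos'].round(4),s['contact_force'].round(1));c=w[:,276:287].mean(1)
print('gap',150+np.argmin(c[150:200]),'edge',[round(x) for x in c[182:208]],'knob edge',[round(x) for x in c[226:252:2]],'spot',[round(x) for x in c[276:296:2]])
E
python3 lean.py
```

```text
[0.5198 0.1663 0.1284] [  4. -15.   3.]
gap 160 edge [180, 178, 179, 181, 182, 180, 179, 182, 183, 183, 182, 184, 192, 196, 196, 199, 199, 200, 199, 198, 199, 200, 202, 203, 205, 205] knob edge [199, 197, 165, 170, 169, 154, 44, 33, 33, 33, 32, 32, 32] spot [36, 35, 36, 67, 152, 167, 168, 168, 169, 170]
```

Emit:
jog_arm --deltas '[[[-0.7,0.5,-2.96,0,0]]]'

```text
time_s: 15.42
tcp_pos: [0.5254, 0.1427, 0.1284]
eef_rot: [-179.7, 0.2, -79.8]
contact_force: [-4.5, 16.1, 6.2]
gripper_width: 0.0279
gripper_force: 30.0
```

```bash
python3 lean.py;python3 trk.py
```

```text
[0.5254 0.1427 0.1284] [-4.5 16.1  6.2]
gap 192 edge [206, 206, 205, 206, 205, 203, 192, 159, 111, 88, 84, 84, 100, 141, 165, 171, 173, 172, 173, 172, 172, 174, 177, 186, 195, 199] knob edge [202, 199, 198, 201, 201, 199, 203, 197, 166, 171, 96, 32, 32] spot [35, 34, 34, 40, 116, 165, 166, 167, 168, 168]
15.475 [0.5257 0.1397 0.1286] [-179.7    0.2  -79.9] [ 0.9 -1.2  0.9] [ 0.84 -0.41 -0.08]
scene [([211.95, 170.72], 155), ([238.5, 203.5], 20)]
side [([231.38, 178.06], 116), ([242.95, 202.9], 20)]
```

The block's edge swings 11 px between extremes, about ±0.1 rad, so it has leaned well beyond 2° both ways while held. The heater has drifted about 5 mm. Continuing the climb.

Emit:
jog_arm --deltas '[[[-0.7,-0.47,2.66,0.25,0],[-0.7,0.42,-2.36,0.15,0],[-0.7,-0.42,2.36,0.15,0],[-0.7,0.42,-2.36,0.15,0],[-0.7,-0.42,2.36,0.15,0],[-0.7,0.42,-2.36,0.1,0],[-0.7,-0.2,1.16,0,0],[-0.7,0,0,0,0]]]'

```text
time_s: 16.58
tcp_pos: [0.5215, 0.1545, 0.1364]
eef_rot: [-180.0, -0.0, -79.9]
contact_force: [2.6, 0.4, -4.7]
gripper_width: 0.0278
gripper_force: 30.0
```

```bash
python3 lean.py;python3 trk.py
```

```text
[0.5215 0.1545 0.1364] [ 2.6  0.4 -4.7]
gap 171 edge [158, 162, 176, 181, 180, 179, 179, 180, 180, 179, 178, 178, 177, 177, 176, 178, 179, 177, 178, 180, 180, 184, 196, 202, 203, 204] knob edge [204, 201, 202, 204, 202, 202, 206, 195, 169, 174, 157, 43, 32] spot [36, 36, 36, 36, 37, 36, 59, 144, 169, 169]
16.625 [0.5215 0.1544 0.1362] [-180.    -0.   -79.9] [ 3.   1.5 -5.1] [ 0.78 -1.12 -0.04]
scene [([210.26, 169.62], 156), ([236.92, 202.44], 25)]
side [([230.31, 177.46], 123), ([241.9, 202.05], 21)]
```

The vertical force now equals the block's weight (5 N), so it looks free. Lifting gently and watching the force and the heater.

Emit:
jog_arm --deltas '[[[-0.7,0,0,0.3,0],[-0.7,0,0,0.3,0],[-0.7,0,0,0,0]]]' --force 45

```text
time_s: 17.1
tcp_pos: [0.5209, 0.1531, 0.1425]
eef_rot: [179.9, -0.0, -80.0]
contact_force: [0.9, 0.6, -4.9]
gripper_width: 0.0281
gripper_force: 45.0
```

```bash
python3 lean.py;python3 trk.py
```

```text
[0.5209 0.1531 0.1425] [ 0.9  0.6 -4.9]
gap 171 edge [159, 163, 178, 184, 182, 181, 181, 182, 182, 180, 179, 180, 179, 179, 179, 180, 180, 180, 180, 182, 182, 185, 198, 203, 205, 207] knob edge [206, 203, 204, 207, 204, 205, 208, 195, 171, 176, 159, 44, 32] spot [37, 38, 34, 37, 36, 37, 60, 146, 172, 171]
17.15 [0.5209 0.1531 0.1425] [179.9  -0.  -80. ] [ 0.7 -0.3 -5.1] [ 0.06 -0.34  0.03]
scene [([210.28, 169.68], 157), ([236.92, 202.44], 25)]
side [([230.28, 177.37], 123), ([241.95, 201.9], 20)]
```

Emit:
jog_arm --deltas '[[[-0.7,0,0,0.6,0],[-0.7,0,0,0.8,0],[-0.7,0,0,0.8,0],[-0.7,0,0,0.7,0],[-0.7,0,0,0.4,0],[-0.7,0,0,0,0],[-0.7,0,0,0,0],[-0.7,0,0,0,0]]]'

```text
time_s: 18.25
tcp_pos: [0.5213, 0.1535, 0.1753]
eef_rot: [180.0, -0.0, -80.0]
contact_force: [-0.9, 0.6, -6.1]
gripper_width: 0.0279
gripper_force: 45.0
```

```bash
python3 lean.py;python3 trk.py
python3 - <<'E'
from h import *
# seen in side/scene: any block-top/under gap; rack vials unchanged?
for n in('scene','side'):
    a=cv2.imread(f'pics/p3{n}.png');im=r.capture(n);cv2.imwrite(f'pics/end{n}.png',im)
    q=proj(r.camera_info(n),[[.5218,-.1708,.055],[.5633,-.2705,.055]]).round().astype(int)
    print(n,[int(cv2.cvtColor(im,cv2.COLOR_BGR2GRAY)[v-3:v+4,u-3:u+4].mean()) for u,v in q])
E
```

```text
[0.5213 0.1535 0.1753] [-0.9  0.6 -6.1]
gap 163 edge [221, 218, 207, 199, 198, 195, 196, 196, 196, 194, 194, 193, 192, 193, 193, 194, 194, 194, 194, 195, 196, 199, 213, 219, 220, 221] knob edge [220, 219, 219, 221, 219, 220, 222, 210, 185, 189, 171, 48, 37] spot [41, 41, 41, 41, 41, 40, 65, 158, 184, 185]
18.3 [0.5213 0.1535 0.1753] [180.  -0. -80.] [ 0.2 -0.6 -5.1] [ 0.05 -0.03 -0.03]
scene [([210.27, 169.59], 155), ([237.0, 202.38], 24)]
side [([230.29, 177.46], 122), ([242.0, 202.0], 21)]
scene [74, 65]
side [55, 54]
```

The block hangs still on the gripper (5.1 N, no change relative to the tool). The heater is in place, and the underside is about 2 cm above the deck. Handing in.

```bash
python3 -c "
from plant import r
print(r.close_job())"
```

```text
the job is handed in; nothing more can be done
None
```

I handed the job in at 18.3 s without seeing a verdict. By my measurements, the vial is seated in the rack, and the block was rocked free and is held level and still about 2 cm above the well. The heater stands within about 3 mm of its place.

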